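# Reset a tripped breaker under a push-push flap

## Task

One of the three push-to-reset breakers under the flap of the grey bench distribution unit has tripped, and its button stands out. Press the flap down at its front edge and let go so that it pops open, keep your hands off the unit for a good second to see that it stays up by itself, then push the button that stands out fully home. Only touch and press: grasp and shift none of the things lying about, and leave the flap standing open.

Things in the scene. Friction and masses are not known exactly. Their poses are not given: they have to be found in the camera images.
- unit: grey bench distribution unit, 160 (x) x 240 (y) x 70 mm high, stands fast; origin at the centre of its underside, x from front (socket row, robot side) to back, z up. A black flap, y -40..+90, x -85..+18 mm, lies flush in its level top, nothing in front of its free front edge. Right of the flap a fixed knob and rocker stand up to 19 mm above the top
- flap (a joint): flap angle (rad): 0 shut, flush; 2.05 open, leaning back past upright; -0.073 pressed to its stop. Push-push latch: pressed below -0.055 (4.5 mm at the thumb field, 2 to 3 N) and let go, it springs up within 1.5 s as the finger withdraws upwards, and stays; an open flap pushed right down latches shut again. Pulling does not open it
- flap_press (a point): middle of the ribbed thumb field on the flap's top, 20 mm in from its front edge, 80 mm in front of the hinge; moves with the flap
- flap_hinge (a point): middle of the flap's hinge line, which runs along the unit's y axis, 4 mm below the unit's top
- button_tripped (a joint): how far the tripped breaker's button is pushed in (m): 0 standing out, 0.008 fully in (stop). It moves straight down, takes 2 to 3 N and stays where it is left. It sits under the flap, in any of the three places
- button_tripped_top (a point): centre of the top of the tripped breaker's white round button (13 mm diameter), 61 mm above the worktop standing out, 53 mm when in. Three such buttons stand along the unit's y, 34 mm apart, the middle one on the flap's centre line, 39 mm in front of the hinge, in a well 75 (x) x 130 (y) mm, its floor 25 mm below the unit's top, covered by the shut flap
- button_set_a (a joint): the same for one of the other two breakers, which are already in (0.008)
- button_set_b (a joint): the same for the other
- button_set_a_top (a point): centre of the top of that button, 53 mm above the worktop
- button_set_b_top (a point): centre of the top of that button, 53 mm above the worktop
- meter: handheld multimeter, 148 x 74 x 46 mm, black with red edge, lying face up left of the unit; loose, a bystander; origin at the centre of its underside
- yellow_driver: screwdriver with yellow handle, 200 mm long, lying in front of the unit; loose, a bystander; origin at the centre of its underside
- spare_breaker: spare pale grey circuit breaker, 67 x 86 x 18 mm, lying on its side right of the unit; loose, a bystander; origin at the centre of its underside
- cutter: side cutter with red grips, 162 mm long, lying right of the unit; loose, a bystander; origin at the centre of its underside
- end_clamp: pale plastic end clamp, 34 x 42 x 10 mm, lying left of the unit; loose, a bystander; origin at the centre of its underside
- relay: small pale plug-in relay, 12 x 33 x 15 mm, lying on the right rear of the unit's top; loose, a bystander; origin at the centre of its underside

How it is judged (in metres and radians):
On the way, in this order (a step that is already met when the one before it is completed fails the run):
1. the flap has popped open and has stood open by itself, the unit untouched, for one second (value of joint flap above 1.8 rad and contact force between each of the arm, the fingers and unit below 0.1 N and velocity of joint flap below 0.3 rad/s), for 1 s.
2. the button that stood out is fully in, with the flap still open (value of joint flap above 1.8 rad and value of joint button_tripped above 0.0065 m), for 0.2 s.
At the end, for the whole second after the job is handed in: The flap stands open past upright (more than 1.8 rad) by itself and all three breaker buttons are in (at least 6.5 of 8 mm) (all of step 2 and value of joint each of button_set_a, button_set_b above 0.0065 m); the robot touches nothing.
It fails at once if a thing lying about (multimeter, screwdriver, spare breaker, cutter, end clamp or relay) is picked up or shifted by more than 25 mm (distance of any of meter, yellow_driver, spare_breaker, cutter, end_clamp, relay from where it was at the start of the episode above 0.025 m).
It also fails if it takes over 40 s, if anything falls off the work surface, if the arm or the gripper's body presses on something with over 40 N, if the wrist force passes 120 N, or if a joint passes its speed limit or range.

## Robot

A 6-joint arm with a two-finger parallel gripper is mounted at the origin on a cart in front of the work surface, level with it; the furniture and walls round the work are solid. World frame = base frame: x ahead of the robot, y to its left, z up, the work surface at z = 0. Lengths are in mm, angles in rad, forces in N, time in s.
With the tool pointing down it reaches from about 400 to 925 mm from the base axis. Payload 12.5 kg.
Tool frame: the origin (TCP) lies midway between the tips of the shut fingers; the grasp point (between the pads) lies 19 mm behind it (env.grasp_offset is the distance from the TCP to the grasp point, in mm); z points along the fingers, y is the direction in which the jaws open and shut (so a half turn about z gives the same grasp; the last joint's range is limited). The gripper opens to 95 mm and grips with 3 to 60 N. Pads are 20 mm wide; open, the fingers measure 119 mm over their backs; the gripper's body (75 mm by 180 mm) begins 59 mm behind the grasp point.
Start: joints at [1.127, 0.491, 1.559, -0, 1.092, -0.106], TCP at [207.117, 589.703, 214.661] pointing down, gripper open.
Joint ranges: [-3.1, 3.1], [-0.84, 2.19], [0.05, 2.79], [-1.13, 4.28], [0.06, 2.93], [-2.69, 2.69]. Speed limits (rad/s): [2.22, 2.22, 2.79, 3.14, 3.14, 3.14].

## Interface

Orientations are given as [roll, pitch, yaw] about the fixed x, y, z axes, in that order (R = Rz(yaw) Ry(pitch) Rx(roll)).
In Python, from cell import env gives the robot as it stands.
- The arm moves only by the tool carry_out, never from a script. Its argument "series" is a list of rows, each a list of 6 numbers: the shift along the world's x, y, z in m, then the turn, a rotation vector about the world's x, y, z in degrees. In form: [[dx, dy, dz, wx, wy, wz], ...]. A call has 1 to 12 rows; each row shifts and turns the commanded pose from where the row before left it; what a row does not reach is not made up. A row lasts 1/10 s, in which the tool goes at most 50 mm and 8.59 degrees, less where a joint would pass 70% of its speed; a pose out of reach is approached as far as the arm can. A call is refused whole if a number of a shift passes 0.05 or a number of a turn 8.59, either way. A call with a gripper value outside its range is refused whole. "fingers" is the opening, from 0 (shut) to 1 (fully open), set as the call begins (left out, the last holds). The fingers move at their own pace and stop on an object; the grip force is fixed at half the most. Time passes only in rows, so rows that do not move let the fingers close. It gives the time, the measured TCP pose, the force and the opening at its end, in the units of the state.
- env.state(): the state, without advancing time (a new reading comes with each control period).
- env.read_camera(name): name is "side" or "top"; returns a dict with "color" (384x512x3 uint8, red, green, blue), "fovy" (degrees; the focal length in pixels is half the picture's height over the tangent of half this angle, whatever the lens; pixels are square), "cx", "cy" (the principal point, pixels), "T" (4x4, takes a point from camera to world coordinates). Camera axes: x right, y down, z forward; pixel columns grow to the right and rows downward; lengths in mm; the calibration is good to about 2 mm. A picture is of the moment at which its call begins. There is no depth.
- env.job_done(): hands the job in, once; it reports no verdict.
Trained networks look in a picture, given as the dict that the camera call returned (one of the last four; its "shot" number tells which), for a name from the list of things; names that differ only in an ending like _2 or _b are one class to them, and where a whole thing is asked for, a point or a joint stands for the part that bears it (a point fixed in the world has none). Each returns a list of dicts, best first, with "score" (0 to 1); they miss things now and then, are a little off and sometimes report something else, mostly with a low value. They report only what shows in the picture. A call takes as long as a camera call.
- env.search_frame(label, picture): "point" ([x, y, z] in mm, in world coordinates, good to about 4 mm: the middle of the surface that is visible of it).
The state is a dict: "t": time; "joints": joint angles; "qvel": joint speeds; "tau": joint torques, N m; "eef_pos": TCP position; "tcp_rot": TCP orientation; "ft_force": force on the tool from outside, world axes, zero at the start; "moment": the same for the moment, N m; "opening": opening from 0.0 (shut) to 1.0 (fully open).
Only numpy, scipy, OpenCV 4.12 (cv2) and the standard library are available. Lean on these libraries where they do the work, as an engineer would, in place of code of your own. Each camera call takes 0.05 s, during which the arm holds its last target. There are 200 camera calls.

## Working session

There is one attempt and no reset: what is moved stays moved. The work goes in short steps, Python scripts to look and compute and a tool call to move; the robot and the scene stay as the last step left them, time stands still between calls to the robot, and variables do not carry over. Pictures are saved under pics/ and viewed, and the job is handed in when it is done.

Besides the shell and the picture viewer there is one more tool, called after "Call:" by a JSON object that holds its "name" and its "arguments". carry_out: Moves the arm, as the interface text tells. Its arguments: {"type":"object","properties":{"series":{"type":"array","items":{"type":"array","items":{"type":"number"}}},"fingers":{"type":"number"}},"required":["series"]}

```bash
mkdir -p pics
python3 - <<'E'
from cell import env
import cv2
s=env.state();print(s['t'],s['eef_pos'],s['tcp_rot'],s['opening'])
for n in('top','side'):
    p=env.read_camera(n);cv2.imwrite(f'pics/{n}0.png',p['color'][:,:,::-1]);print(n,p['fovy'],p['T'].round(3).tolist())
    for l in('unit','flap_press','flap_hinge','relay','meter'):
        print(l,[(d['point'],d['score']) for d in env.search_frame(l,p)[:2]])
E
```

```text
0.0 [206.99598198 589.46088406 214.07412588] [-3.14047603e+00 -1.53739744e-04  2.80377463e+00] 0.9970131017355222
top 43.3664225645753 [[-0.01, -0.993, 0.119, 383.046], [-1.0, 0.012, 0.011, 49.066], [-0.012, -0.118, -0.993, 1136.6], [0.0, 0.0, 0.0, 1.0]]
unit [([550.6, 90.3, 68.3], 0.89)]
flap_press [([528.0, 121.0, 70.9], 0.67), ([511.7, 283.6, 7.3], 0.34)]
flap_hinge [([552.9, 89.1, 69.7], 0.78)]
relay [([581.9, 3.0, 86.8], 0.54), ([526.1, 123.6, 68.9], 0.17)]
meter [([636.7, 271.3, 32.2], 0.96)]
side 57.109107074631304 [[-0.999, 0.0, 0.033, 482.058], [-0.029, 0.477, -0.878, 847.498], [-0.016, -0.879, -0.477, 522.201], [0.0, 0.0, 0.0, 1.0]]
unit [([551.8, 157.2, 66.5], 0.75)]
flap_press [([522.5, 131.9, 70.5], 0.79)]
flap_hinge [([554.8, 158.8, 65.7], 0.91)]
relay [([581.2, 12.5, 82.8], 0.61)]
meter [([638.3, 296.0, 33.9], 0.6)]
```

View pics/top0.png

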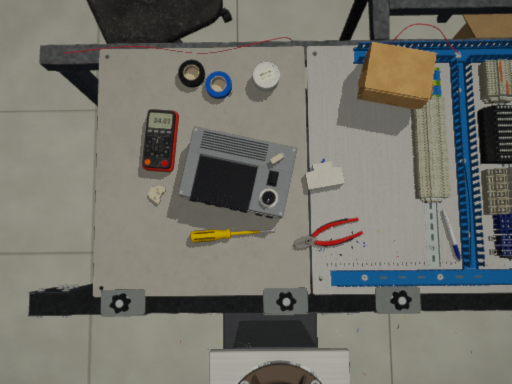

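View pics/side0.png

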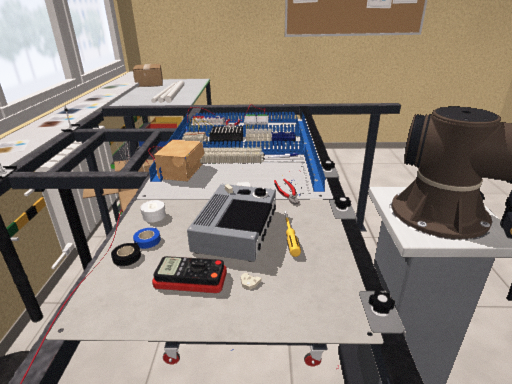

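The top view shows the unit at about pixels (180–297, 127–217), turned a little clockwise, with the black flap at (190–257, 155–213). The knob is at (268,198) and the relay at (277,158). Next I'll fit the flap's outline.

```bash
cat > h.py <<'E'
import numpy as np
def ray(p,uv,z):
    f=p['color'].shape[0]/2/np.tan(np.radians(p['fovy'])/2)
    d=p['T'][:3,:3]@np.array([(uv[0]-p['cx'])/f,(uv[1]-p['cy'])/f,1]);o=p['T'][:3,3]
    return o+d*(z-o[2])/d[2]
def pix(p,X):
    f=p['color'].shape[0]/2/np.tan(np.radians(p['fovy'])/2)
    c=p['T'][:3,:3].T@(np.array(X)-p['T'][:3,3]);return np.array([p['cx']+f*c[0]/c[2],p['cy']+f*c[1]/c[2]])
E
python3 - <<'E'
from cell import env
from h import *
import cv2
p=env.read_camera('top');im=p['color']
g=im.max(2);m=np.zeros_like(g);m[140:225,180:262]=(g[140:225,180:262]<50)*255
m=cv2.morphologyEx(m,cv2.MORPH_OPEN,np.ones((5,5)))
c=max(cv2.findContours(m,0,2)[0],key=cv2.contourArea)
r=cv2.minAreaRect(c);b=cv2.boxPoints(r);print(r,b)
for q in b: print(ray(p,q,70).round(1))
W=ray(p,r[0],70);print('centre',W)
o=cv2.resize(im[115:235,165:315],None,fx=5,fy=5,interpolation=cv2.INTER_CUBIC)
cv2.polylines(o,[((b-[165,115]+.5)*5).astype(int)],True,(255,0,0))
cv2.imwrite('pics/top1.png',o[:,:,::-1])
E
```

```text
((223.18572998046875, 183.61805725097656), (59.12500762939453, 46.55836868286133), 11.888657569885254) [[189.4616  200.30772]
 [199.05312 154.74803]
 [256.90985 166.92839]
 [247.31834 212.48808]]
[488.  196.4  70. ]
[590.6 175.3  70. ]
[561.3  45.6  70. ]
[459.5  68.1  70. ]
centre [524.52723446 121.25223931  70.        ]
```

View pics/top1.png

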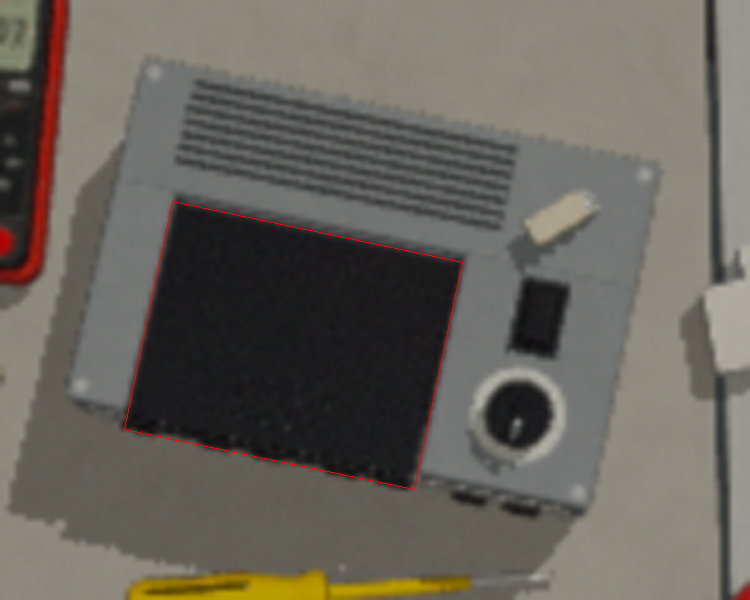

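The fitted flap measures about 105 x 133 mm (given: 103 x 130) and the yaw is about -12.2°. That puts flap_press at about (494,128), which is within 8 mm of the line the network's points suggest. I'll close the fingers and go above it, lining up the yaw.

Call:
{"name": "carry_out", "arguments": {"series": [[0.024,-0.0385,0,0,0,0.6],[0.024,-0.0385,0,0,0,0.6],[0.024,-0.0385,0,0,0,0.6],[0.024,-0.0385,0,0,0,0.6],[0.024,-0.0385,0,0,0,0.6],[0.024,-0.0385,0,0,0,0.6],[0.024,-0.0385,0,0,0,0.6],[0.024,-0.0385,0,0,0,0.6],[0.024,-0.0385,0,0,0,0.6],[0.024,-0.0385,0,0,0,0.6],[0.024,-0.0385,0,0,0,0.6],[0.023,-0.0385,0,0,0,0.5]], "fingers": 0}}

```text
t: 1.85
eef_pos: [495.0, 125.9, 214.9]
tcp_rot: [3.141, 0.001, 2.928]
ft_force: [0.8, 0.1, 0.2]
opening: 0.052
```

Call:
{"name": "carry_out", "arguments": {"series": [[0,0,-0.04,0,0,0],[0,0,-0.04,0,0,0],[0,0,-0.034,0,0,0],[0,0,0,0,0,0],[0,0,0,0,0,0]]}}

```text
t: 2.35
eef_pos: [494.4, 127.8, 101.2]
tcp_rot: [-3.142, -0.0, 2.928]
ft_force: [-0.4, -0.0, 0.4]
opening: 0.006
```

Run:
```python
from cell import env
import cv2
p=env.read_camera('side');o=cv2.resize(p['color'][130:280,170:320],None,fx=4,fy=4,interpolation=cv2.INTER_CUBIC)
cv2.imwrite('pics/s1.png',o[:,:,::-1])
```

```text
(no output)
```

View pics/s1.png

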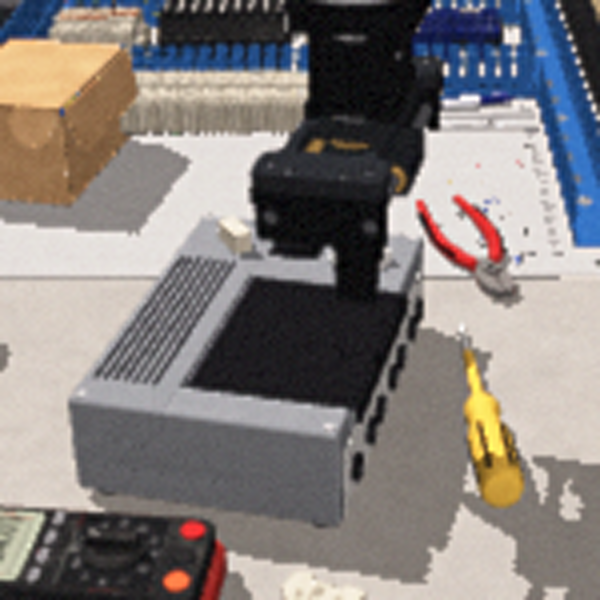

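The side picture shows the shut fingertips over the front part of the flap, near its middle along y. The 75 mm side of the gripper body lies along the unit's x, as planned. Now I'll press.

Call:
{"name": "carry_out", "arguments": {"series": [[0,0,-0.02,0,0,0],[0,0,-0.007,0,0,0],[0,0,-0.003,0,0,0],[0,0,-0.002,0,0,0],[0,0,-0.002,0,0,0],[0,0,-0.002,0,0,0],[0,0,0,0,0,0]]}}

```text
t: 3.1
eef_pos: [494.4, 127.8, 64.8]
tcp_rot: [3.141, 0.001, 2.928]
ft_force: [0.7, 1.7, 1.8]
opening: -0.002
```

Call:
{"name": "carry_out", "arguments": {"series": [[0,0,-0.001,0,0,0],[0,0,0,0,0,0]]}}

```text
t: 3.3
eef_pos: [494.4, 127.8, 64.4]
tcp_rot: [3.141, 0.001, 2.928]
ft_force: [-2.8, 1.6, 10.6]
opening: 0.004
```

The flap is at its stop (10.6 N). I'll withdraw upwards, easing to the front.

Call:
{"name": "carry_out", "arguments": {"series": [[0,0,0.01,0,0,0],[-0.005,0.001,0.02,0,0,0],[-0.02,0.004,0.03,0,0,0],[-0.03,0.006,0.035,0,0,0],[-0.02,0.004,0.04,0,0,0],[0,0,0.03,0,0,0],[0,0,0,0,0,0],[0,0,0,0,0,0],[0,0,0,0,0,0],[0,0,0,0,0,0],[0,0,0,0,0,0],[0,0,0,0,0,0]]}}

```text
t: 4.5
eef_pos: [419.0, 142.6, 228.1]
tcp_rot: [-3.141, -0.001, 2.928]
ft_force: [0.0, 0.3, -0.6]
opening: 0.007
```

Call:
{"name": "carry_out", "arguments": {"series": [[0,0,0,0,0,0],[0,0,0,0,0,0],[0,0,0,0,0,0],[0,0,0,0,0,0],[0,0,0,0,0,0],[0,0,0,0,0,0],[0,0,0,0,0,0],[0,0,0,0,0,0],[0,0,0,0,0,0],[0,0,0,0,0,0],[0,0,0,0,0,0],[0,0,0,0,0,0]]}}

```text
t: 5.7
eef_pos: [419.1, 142.7, 228.7]
tcp_rot: [3.142, 0.0, 2.928]
ft_force: [-0.1, -0.4, -0.3]
opening: 0.001
```

Run:
```python
from cell import env
import cv2
from h import *
for n in('side','top'):
    p=env.read_camera(n)
    for l in('button_tripped_top','button_set_a_top'):
        print(n,l,[(d['point'],d['score']) for d in env.search_frame(l,p)[:4]])
    for k in(-1,0,1): print(k,pix(p,[533.8+7.2*k,119.2+33.2*k,53]).round(),pix(p,[533.8+7.2*k,119.2+33.2*k,61]).round())
    x,y=(150,110) if n=='side' else (165,110)
    o=cv2.resize(p['color'][y:y+150,x:x+180],None,fx=4,fy=4,interpolation=cv2.INTER_CUBIC)
    cv2.imwrite(f'pics/{n}2.png',o[:,:,::-1])
```

```text
side button_tripped_top []
side button_set_a_top []
-1 [247. 213.] [247. 210.]
0 [243. 220.] [243. 217.]
1 [239. 227.] [239. 225.]
top button_tripped_top []
top button_set_a_top [([425.7, 29.9, 8.3], 0.33)]
-1 [239. 184.] [239. 183.]
0 [225. 181.] [224. 180.]
1 [210. 178.] [210. 177.]
```

View pics/side2.png

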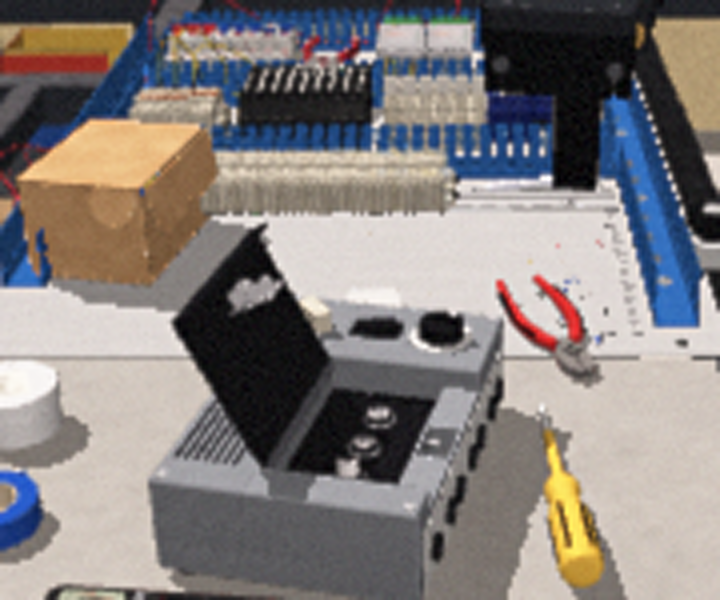

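View pics/top2.png

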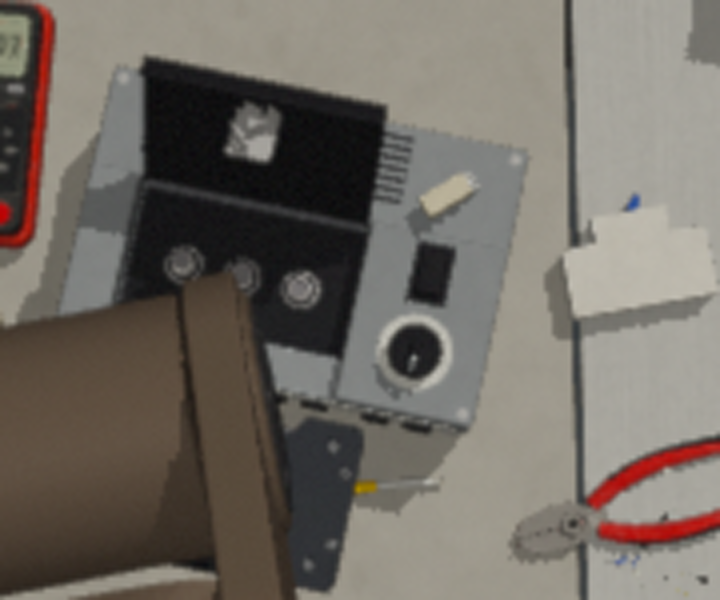

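The flap stands open. The top view shows the buttons at about (210.7,176), (225.8,179) and (240,182). In the side view the nearest button (+y, about (237,227)) looks taller than the others. I'll wait a bit longer and look closer.

Call:
{"name": "carry_out", "arguments": {"series": [[0,0,0,0,0,0],[0,0,0,0,0,0],[0,0,0,0,0,0],[0,0,0,0,0,0],[0,0,0,0,0,0],[0,0,0,0,0,0],[0,0,0,0,0,0],[0,0,0,0,0,0],[0,0,0,0,0,0],[0,0,0,0,0,0]]}}

```text
t: 7.0
eef_pos: [419.1, 142.7, 228.7]
tcp_rot: [3.141, 0.0, 2.928]
ft_force: [0.6, 0.1, -0.3]
opening: 0.003
```

Run:
```python
from cell import env
import cv2
from h import *
T=[]
for n,x,y in(('side',215,195),('top',192,155)):
    p=env.read_camera(n)
    o=cv2.resize(p['color'][y:y+45,x:x+60],None,fx=10,fy=10,interpolation=cv2.INTER_LANCZOS4)
    T.append(cv2.convertScaleAbs(o,alpha=1.5))
cv2.imwrite('pics/z3.png',cv2.resize(np.vstack(T),(400,600))[:,:,::-1])
cv2.imwrite('pics/z3s.png',T[0][:,:,::-1]);cv2.imwrite('pics/z3t.png',T[1][:,:,::-1])
```

```text
(no output)
```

View pics/z3s.png

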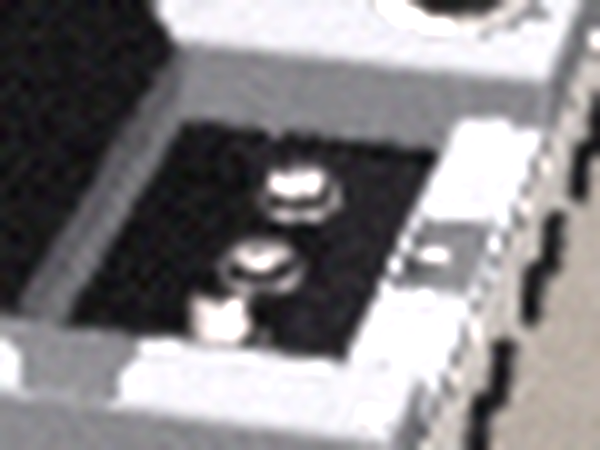

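View pics/z3t.png

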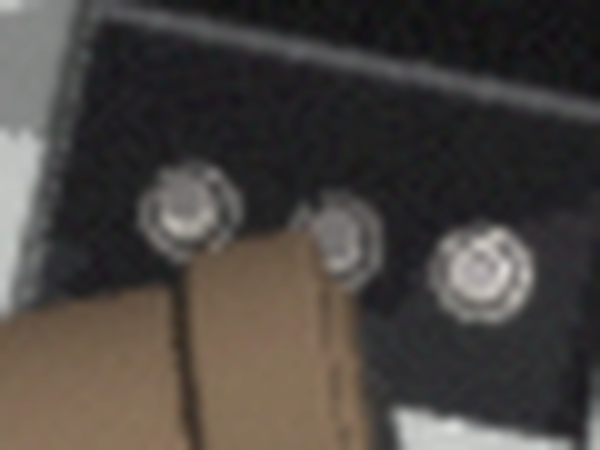

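The left (+y) button is the tripped one. In the side view its top sits about 3 px higher than the row spacing predicts, and its cylinder wall shows.

Run:
```python
from cell import env
from h import *
p=env.read_camera('top');s=env.read_camera('side')
print(ray(p,(210.2,175.2),61).round(1),ray(p,(239.8,181.7),53).round(1),ray(s,(236.7,224.5),61).round(1),ray(s,(244.4,213),53).round(1),ray(s,(240.8,220.2),53).round(1))
print(env.state()['eef_pos'])
```

```text
[545.2 151.1  61. ] [530.7  84.7  53. ] [547.2 152.2  61. ] [532.4  87.6  53. ] [539.6 121.1  53. ]
[419.12250516 142.70941665 228.6292929 ]
```

Call:
{"name": "carry_out", "arguments": {"series": [[0.03,0.002,0,0,0,0],[0.032,0.003,0,0,0,0],[0.032,0.002,0,0,0,0],[0.032,0.002,0,0,0,0],[0,0,-0.02,0,0,0],[0,0,-0.035,0,0,0],[0,0,-0.035,0,0,0],[0,0,-0.03,0,0,0],[0,0,-0.025,0,0,0],[0,0,-0.014,0,0,0],[0,0,0,0,0,0]]}}

```text
t: 8.3
eef_pos: [544.2, 151.6, 67.8]
tcp_rot: [-3.14, -0.003, 2.928]
ft_force: [0.3, -0.4, -0.2]
opening: 0.004
```

Run:
```python
from cell import env
import cv2
p=env.read_camera('side');o=cv2.resize(p['color'][130:280,170:320],None,fx=4,fy=4,interpolation=cv2.INTER_CUBIC)
cv2.imwrite('pics/s4.png',o[:,:,::-1])
```

```text
(no output)
```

View pics/s4.png

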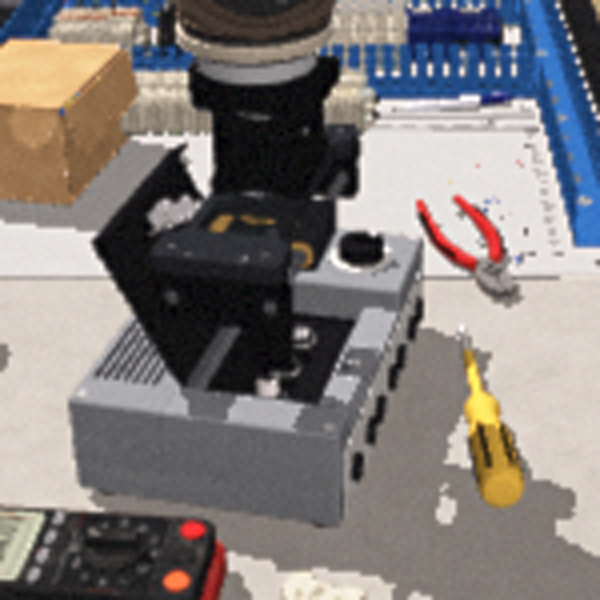

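The fingers sit right above the white button (at about (268,382) in the crop), and the force reading shows no contact with the flap. Now I'll press.

Call:
{"name": "carry_out", "arguments": {"series": [[0,0,-0.005,0,0,0],[0,0,-0.003,0,0,0],[0,0,-0.003,0,0,0],[0,0,-0.002,0,0,0],[0,0,-0.0015,0,0,0],[0,0,0,0,0,0],[0,0,0,0,0,0]]}}

```text
t: 9.05
eef_pos: [545.1, 151.7, 55.2]
tcp_rot: [3.142, -0.0, 2.928]
ft_force: [-0.1, -0.1, 1.3]
opening: 0.008
```

Call:
{"name": "carry_out", "arguments": {"series": [[0,0,-0.001,0,0,0],[0,0,-0.001,0,0,0],[0,0,0,0,0,0]]}}

```text
t: 9.35
eef_pos: [545.1, 151.7, 53.2]
tcp_rot: [3.141, 0.0, 2.928]
ft_force: [-0.4, 0.3, 2.3]
opening: 0.006
```

Call:
{"name": "carry_out", "arguments": {"series": [[0,0,-0.001,0,0,0],[0,0,0,0,0,0],[0,0,0,0,0,0]]}}

```text
t: 9.65
eef_pos: [545.1, 151.7, 52.9]
tcp_rot: [3.141, 0.0, 2.928]
ft_force: [-2.8, -1.1, 12.4]
opening: 0.007
```

The button is at its stop (12.4 N, z 52.9). I'll withdraw straight up, then move forward away from the unit.

Call:
{"name": "carry_out", "arguments": {"series": [[0,0,0.01,0,0,0],[0,0,0.025,0,0,0],[0,0,0.04,0,0,0],[0,0,0.04,0,0,0],[0,0,0.04,0,0,0],[0,0,0.02,0,0,0],[-0.035,0.007,0,0,0,0],[-0.035,0.007,0,0,0,0],[-0.035,0.007,0,0,0,0],[-0.02,0.004,0,0,0,0],[0,0,0,0,0,0],[0,0,0,0,0,0]]}}

```text
t: 10.85
eef_pos: [420.6, 176.8, 227.6]
tcp_rot: [3.141, 0.001, 2.928]
ft_force: [-0.9, -0.4, 0.5]
opening: 0.006
```

Run:
```python
from cell import env
import cv2
p=env.read_camera('side');print(env.state()['ft_force'])
o=cv2.resize(p['color'][155:255,180:300],None,fx=6,fy=6,interpolation=cv2.INTER_CUBIC)
cv2.imwrite('pics/s5.png',o[:,:,::-1])
```

```text
[ 0.40109426 -0.03869098 -0.12507986]
```

View pics/s5.png

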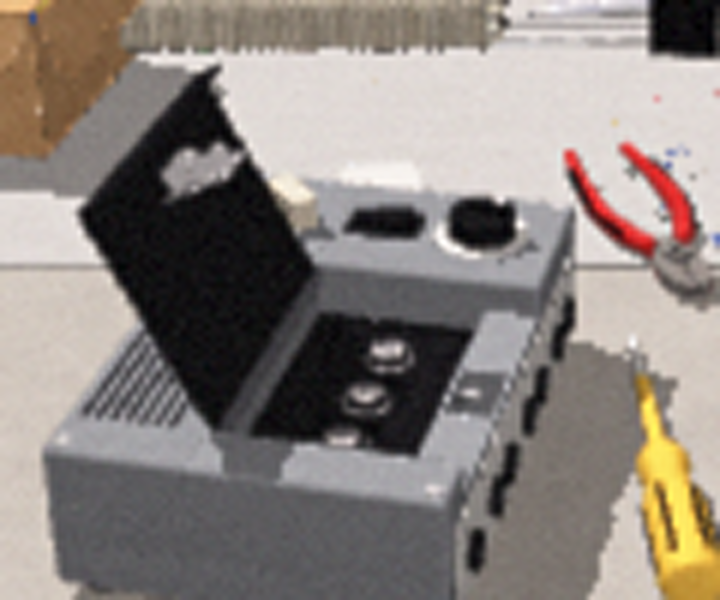

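All three buttons now sit low, evenly spaced at crop pixels (388,352), (366,396) and (344,437). The flap is still open and nothing has moved. I'll hand the job in.

```bash
python3 -c "
from cell import env
print(env.job_done(),env.state()['t'])"
```

```text
the job is handed in; nothing more can be done
the job is handed in; nothing more can be done
```

I reset the tripped breaker and handed the job in at about 11 s of the 40 s allowed; `env.job_done()` gives no verdict.

- **Flap:** I pressed its front edge to the stop (10.6 N) and withdrew upwards. It popped open and stood by itself, with the hand clear of the unit for over 2 s before the next step.
- **Tripped button:** it was the left one (+y side). I pushed it to its stop: the force rose from 2.3 to 12.4 N at tip height 52.9 mm, against 53 mm expected.
- **Last checks:** the final side view shows all three buttons low and evenly spaced, and the flap open. The relay, screwdriver and cutter lie where they were. The meter, end clamp and spare breaker were outside or barely in that last crop, and the arm never went near them. Force on the tool was about zero, within sensor noise.
- **What disagreed:** the network did not find the buttons in either view, so I located them by hand from pixels. The button position predicted from the flap outline was about 4 mm off in x from the two camera views, and I used the camera views.

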